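Lock the riser's hold-down stud with its wing nut

TASK

The tin riser is held down by a threaded stud at each end of its steel front rail, and on one of the two the wing nut has been left standing clear of the hex nut beneath it. Run that wing nut down clockwise and tighten it firmly against the hex nut, as far as it will go, so that the pair is locked. Leave the other stud's wing nut, which is already locked, as it is.

Things in the scene. Friction and masses are not known exactly. Their poses are not given: they have to be found in the camera images.
- jam_grip (a point): Loose wing nut, bare steel like its locked twin: point on the vertical stud axis, mid thumb bar. Upright bar 12 mm thick (along y: pinch here from above), 60 long (x; 44 over the top 8 mm), top 12 mm above the point, foot 24 mm below on a hub 36 wide, 14 high. z up; turns and sinks with the nut. Stands 6-8 mm off a 31 mm washer on a 30 mm hex nut; run down, the point is 111 mm above the counter.
- jam_nut (a joint): Running angle (rad) of the loose wing nut, growing clockwise seen from above. Starts at 0 to 0.25; at 1.0 it meets the washer on the hex nut and stops running. The quick thread takes it down 8 mm per rad; running free takes about 0.02 N m. One grasp does for running and tightening (1.0 to 1.25 rad together; aiming 0.1 to 0.2 rad past the stop does no harm).
- jam_washer (a joint): Tightening angle (rad) of the same nut, 0 at the start. Once the running angle is 1.0, turning the thumb bar on clockwise turns nut and 3 mm washer together, against about 0.06 N m, to a firm stop at 0.25 (tight). It stays where left and sinks no further.
- other_nut (a joint): Angle (rad) of the like wing nut on the stud at the rail's other end, 500 mm away, already down tight: 0 as at the start; below 0 if slackened (anticlockwise from above). On the 40 mm high lowest step between the studs stand a mug and a glass jar, up to 150 mm above the counter, no nearer than 90 mm to either stud's axis.
Things that resemble listed ones, but are neither listed nor needed, are in the scene too. What is shaped like the part that bears jam_grip but blue or orange is not meant.

How it is judged:
On the way:
1. the loose wing nut is run down until it meets the hex nut's washer (value of joint jam_nut above 0.9 rad), for 0.05 s.
At the end, for the whole second after the job is handed in: The loose wing nut is run down (running angle within 0.10 rad of its 1.0 rad stop) and tightened by at least 0.12 of the 0.25 rad that it can be, and is still; the other wing nut is slackened by no more than 0.17 rad (value of joint jam_nut above 0.9 rad and value of joint jam_washer above 0.12 rad and velocity of joint jam_nut between -0.05 and 0.05 rad/s and value of joint other_nut above -0.17 rad); the robot touches nothing.
It fails at once if the other, locked wing nut is slackened (value of joint other_nut below -0.17 rad).
It also fails if it takes over 38 s, if anything falls off the work surface, if the arm or the gripper's body presses on something with over 40 N, if the wrist force passes 120 N, or if a joint passes its speed limit or range.

ROBOT

A 6-joint arm with a two-finger parallel gripper is mounted at the origin on the work surface. World frame = base frame: x ahead of the robot, y to its left, z up, the work surface at z = 0. Lengths are in m, angles in rad, forces in N, time in s.
With the tool pointing down it reaches from about 0.35 to 0.975 m from the base axis. Payload 7.1 kg.
Tool frame: the origin (TCP) lies at the very end of the fingers, on their centre line; the grasp point (between the pads) lies 19 mm behind it; y points along the fingers, x is the direction in which the jaws open and shut, and the axes are right-handed (so a half turn about y gives the same grasp; the last joint's range is limited). The gripper opens to 88 mm and grips with 3 to 60 N. Pads are 20 mm wide; open, the fingers measure 115 mm over their backs; the gripper's body (75 mm by 178 mm) begins 61 mm behind the grasp point.
Start: joints at [-1.153, 0.423, 1.63, -0, 1.089, -0.019], TCP at [0.264, -0.566, 0.223] pointing down, gripper open.
Joint ranges: [-3, 3], [-0.9, 2.11], [0.09, 2.58], [-1.31, 4.45], [0.11, 2.69], [-2.54, 2.54]. Speed limits (rad/s): [2.39, 2.39, 3.01, 3.14, 3.14, 3.14].

INTERFACE

Orientations are given as [roll, pitch, yaw] about the fixed x, y, z axes, in that order (R = Rz(yaw) Ry(pitch) Rx(roll)).
In Python, from cell import monitor, eyes, order gives the robot as it stands.
- The arm moves only by the tool servo_tool, never from a script. Its argument "moves" is text: rows parted by semicolons, each of 7 numbers parted by spaces: the shift along the tool's x, y, z in m, then the turn, a rotation vector about the tool's x, y, z in rad, then the gripper command: -1 is fully open, 1 is shut, values between are in proportion. A call has exactly 5 rows; each row shifts and turns the commanded pose from where the row before left it, along the tool's axes as they then stand; what a row does not reach is not made up. A row lasts 1/8 s, in which the tool goes at most 62.5 mm and 10.7 degrees, less where a joint would pass 70% of its speed; a pose out of reach is approached as far as the arm can. A call is refused whole if a number of a shift passes 0.0625 or a number of a turn 0.188, either way. A call with a gripper value outside its range is refused whole. The fingers move at their own pace and stop on an object; "grip_force" is the grip in N (left out, the last holds). Time passes only in rows, so rows that do not move let the fingers close, or fill a call up. It gives the time, the measured TCP pose, the force and the opening at its end, in the units of the state.
- monitor.read_state(): the state, without advancing time (a new reading comes with each control period).
- eyes.read_camera(name): name is "side" or "top" or "wrist"; returns a dict with "pixels" (420x560x3 uint8, red, green, blue), "camera_matrix" (3x3 intrinsics, pixels), "rvec" (rotation vector, rad) and "tvec" (3), from world to camera coordinates, as OpenCV has them. Camera axes: x right, y down, z forward; pixel columns grow to the right and rows downward; lengths in m; the calibration is good to about 2 mm. The wrist camera is an equidistant fisheye: a pixel r from the principal point sees the ray r / f radians off the axis. A picture is of the moment at which its call begins. There is no depth.
- order.job_done(): hands the job in, once; it reports no verdict.
The state is a dict: "clock": time; "qpos": joint angles; "joint_velocities": joint speeds; "tau": joint torques, N m; "eef_pos": TCP position; "tool_rot": TCP orientation; "contact_force": force on the tool from outside, world axes, zero at the start; "wrist_torque": the same for the moment, N m; "width": finger opening in m.
Only numpy, scipy, OpenCV 4.12 (cv2) and the standard library are available. Lean on these libraries where they do the work, as an engineer would, in place of code of your own. Each camera call takes 0.05 s, during which the arm holds its last target. There are 200 camera calls.

## Working session

There is one attempt and no reset: what is moved stays moved. The work goes in short steps, Python scripts to look and compute and a tool call to move; the robot and the scene stay as the last step left them, time stands still between calls to the robot, and variables do not carry over. Pictures are saved under pics/ and viewed, on a budget of 10 in all, crops included, one or two more only if the job needs it, and the job is handed in when it is done.

Besides the shell and the picture viewer there is one more tool, called as a command line: name --argument value ..., lists and objects as JSON in quotes. servo_tool: Moves the arm, as the interface text tells. Its arguments: {"type":"object","properties":{"moves":{"type":"string"},"grip_force":{"type":"number"}},"required":["moves"]}

```bash
mkdir -p pics; ls; cat > h.py <<'E'
import cv2,numpy as np
from cell import monitor,eyes,order
def grab(n,save=None):
    c=eyes.read_camera(n)
    if save: cv2.imwrite('pics/'+save,cv2.cvtColor(c['pixels'],cv2.COLOR_RGB2BGR))
    np.savez('pics/%s.npz'%(save or n),**c); return c
def ray(c,u,v,fish=False):
    K=c['camera_matrix'];R=cv2.Rodrigues(np.array(c['rvec'],float))[0];t=np.array(c['tvec'],float).ravel()
    a=np.array([(u-K[0,2])/K[0,0],(v-K[1,2])/K[1,1]])
    if fish:
        th=np.hypot(*a);d=np.r_[a/max(th,1e-9)*np.sin(th),np.cos(th)]
    else: d=np.r_[a,1]
    d=R.T@d;return -R.T@t,d/np.linalg.norm(d)
def plane(c,u,v,z,fish=False):
    o,d=ray(c,u,v,fish);return o+d*(z-o[2])/d[2]
def cross(*rs):
    A=sum(np.eye(3)-np.outer(d,d) for o,d in rs);b=sum((np.eye(3)-np.outer(d,d))@o for o,d in rs)
    p=np.linalg.solve(A,b);return p,[np.linalg.norm((np.eye(3)-np.outer(d,d))@(p-o)) for o,d in rs]
E
python3 - <<'E'
from h import *
print(monitor.read_state())
for n in('side','top','wrist'):
    c=grab(n,n+'0.png');print(n,c['camera_matrix'].tolist(),ray(c,280,210,n=='wrist'))
E
```

```text
pics
{'clock': 0.0, 'qpos': array([-1.15302894e+00,  4.23818801e-01,  1.63067712e+00,  4.54857841e-06,
        1.08858893e+00, -1.90242544e-02]), 'joint_velocities': array([ 0.00040253, -0.0011375 ,  0.00015435, -0.00084135,  0.00067979,
        0.00153114]), 'tau': array([-8.88675240e-04, -5.44623220e+01, -2.73667288e+01,  6.44154358e-02,
        2.28498486e-02, -1.37088359e-04]), 'eef_pos': array([ 0.26418555, -0.5658165 ,  0.22192051]), 'tool_rot': array([-1.57076391e+00,  1.49185409e-03, -1.13400677e+00]), 'contact_force': array([ 0.26208411,  0.54206748, -0.08062241]), 'wrist_torque': array([ 0.02661623,  0.04941538, -0.03534707]), 'width': 0.08764724829221077}
side [[521.3774318970294, 0.0, 284.5570117942233], [0.0, 521.3774318970294, 207.35398065268186], [0.0, 0.0, 1.0]] (array([ 0.36231358, -0.59611557,  0.82966589]), array([ 0.12398656,  0.65841504, -0.74237253]))
top [[526.1027955934029, 0.0, 284.3513641859679], [0.0, 526.1027955934029, 208.56334404905073], [0.0, 0.0, 1.0]] (array([0.30084046, 0.0546574 , 1.24480543]), array([ 0.19647878,  0.01222903, -0.98043181]))
wrist [[325.19226210127806, 0.0, 278.73189104709627], [0.0, 325.19226210127806, 209.8580492549299], [0.0, 0.0, 1.0]] (array([ 0.3303536 , -0.53461203,  0.38303647]), array([-0.24022278, -0.11632013, -0.96372332]))
```

View pics/side0.png

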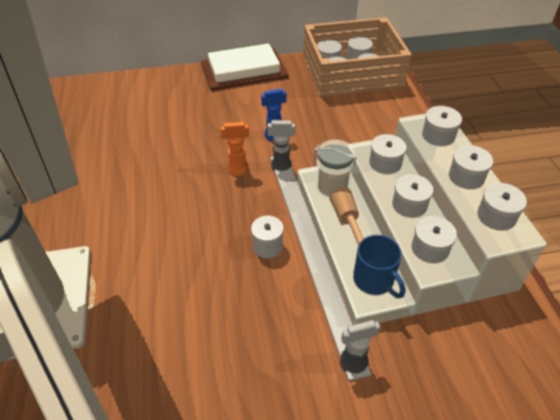

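View pics/top0.png

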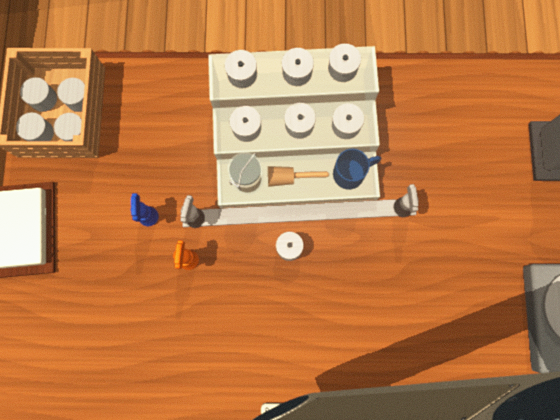

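The side view shows two bare-steel wing nuts, a far one at about (281,130) and a near one at (360,330). In the top view they are at (190,210) and (410,200). I'll enlarge both in both views to measure their tops.

```bash
python3 - <<'E'
import cv2,numpy as np
s=cv2.imread('pics/side0.png');t=cv2.imread('pics/top0.png')
f=lambda i,x,y:cv2.resize(i[y:y+70,x:x+95],(399,294),interpolation=cv2.INTER_CUBIC)
cv2.imwrite('pics/z.png',np.vstack([np.hstack([f(s,235,110),f(s,310,310)]),np.hstack([f(t,150,175),f(t,365,165)])]))
E
```

```text
(no output)
```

View pics/z.png

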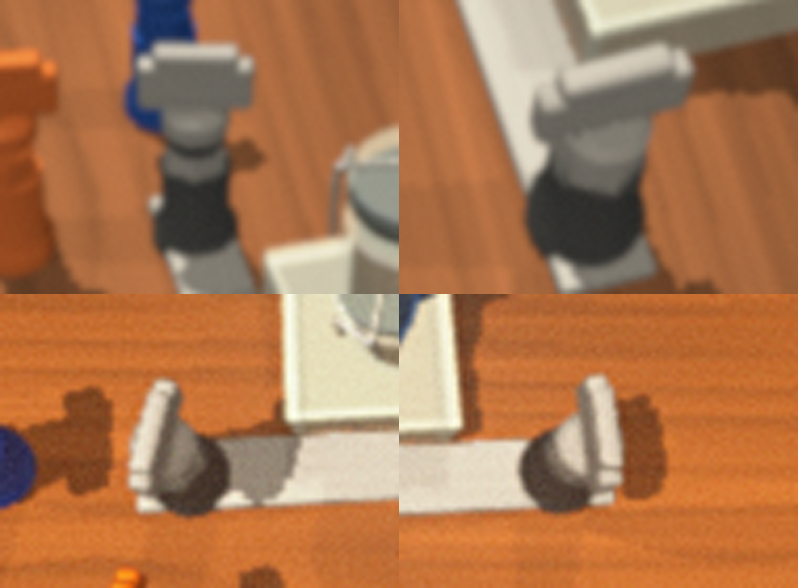

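```bash
python3 - <<'E'
from h import *
s=dict(np.load('pics/side0.png.npz'));t=dict(np.load('pics/top0.png.npz'))
S=lambda x,y,a,b:ray(s,a+x/4.2,b+y/4.2)
T=lambda x,y,a,b:ray(t,a+x/4.2,b+y/4.2)
print('far',cross(S(197,51,235,110),T(150,140,150,175)))
print('near',cross(S(213,72,310,310),T(209,146,365,165)))
# hexes/rail ends in top, at z~.05
print('far hex',plane(t,150+193/4.2,175+185/4.2,.06),'near hex',plane(t,365+157/4.2,165+185/4.2,.06))
# bar top ends in top view, z .124
for n,a,b,ps in(('far',150,175,((165,92),(140,190))),('near',365,165,((203,88),(206,205)))):
  q=[plane(t,a+x/4.2,b+y/4.2,.125) for x,y in ps];d=q[0]-q[1];print(n,q,np.degrees(np.arctan2(d[1],d[0])),np.linalg.norm(d))
E
```

```text
far (array([0.52893145, 0.2728391 , 0.12880633]), [np.float64(0.0017865494951174604), np.float64(0.0017865494951174478)])
near (array([ 0.55359663, -0.22633008,  0.11990548]), [np.float64(0.002889795426015384), np.float64(0.0028897954260153633)])
far hex [0.51614731 0.26174892 0.06      ] near hex [ 0.5419632  -0.21156046  0.06      ]
far [array([0.55337817, 0.26687677, 0.125     ]), array([0.50157507, 0.27759941, 0.125     ])] -11.694408826391934 0.05290118946430024
near [array([ 0.58046422, -0.22292786,  0.125     ]), array([ 0.51833972, -0.22180005,  0.125     ])] -1.0400360118305314 0.06213473193672093
```

Triangulated bar tops: the far nut is at z≈0.129 m and the near one at z≈0.120 m. The far one at (0.529, 0.272) also shows a gap above its hex nut, so it is the loose one. I'll move over it.

servo_tool --moves "-0.03 -0.015 0.028 0 0 0 -1; -0.043 -0.01 0.0394 0 0 0 -1; -0.043 -0.005 0.0394 0 0 0 -1; -0.043 0 0.0394 0 0 0 -1; -0.043 0 0.0394 0 0 0 -1"

```text
clock: 0.78
eef_pos: [0.3473, -0.303, 0.2527]
tool_rot: [-1.571, -0.0, -1.135]
contact_force: [1.1, 1.0, -0.2]
width: 0.0877
```

servo_tool --moves "-0.043 0 0.0394 0 0 0 -1; -0.043 0 0.0394 0 0 0 -1; -0.043 0 0.0394 0 0 0 -1; -0.043 0 0.0394 0 0 0 -1; -0.043 0 0.0394 0 0 0 -1"

```text
clock: 1.4
eef_pos: [0.4349, -0.0247, 0.2528]
tool_rot: [-1.57, -0.0, -1.134]
contact_force: [1.1, -0.1, -0.2]
width: 0.0879
```

servo_tool --moves "-0.043 0 0.0394 0 0 0 -1; -0.043 0 0.0394 0 0 0 -1; -0.043 0 0.0394 0 0 0 -1; -0.03 0 0.03 0 0 0 -1; -0.02 0 0.01 0 0 0 -1"

```text
clock: 2.02
eef_pos: [0.5028, 0.2047, 0.2524]
tool_rot: [-1.571, 0.0, -1.132]
contact_force: [-1.4, -0.2, -0.7]
width: 0.0877
```

servo_tool --moves "0 0 0 0 -0.18 0 -1; 0 0 0 0 -0.18 0 -1; 0 0 0 0 -0.18 0 -1; 0 0 0 0 -0.18 0 -1; 0 0 0 0 -0.18 0 -1"

```text
clock: 2.65
eef_pos: [0.5021, 0.2025, 0.2524]
tool_rot: [-1.571, 0.0, -0.228]
contact_force: [0.7, 0.0, 0.7]
width: 0.088
```

servo_tool --moves "0 0 0 0 -0.18 0 -1; 0 0 0 0 -0.18 0 -1; 0 0 0 0 -0.18 0 -1; 0 0 0 0 -0.18 0 -1; 0 0 0 0 -0.18 0 -1"

```text
clock: 3.28
eef_pos: [0.5021, 0.2025, 0.2524]
tool_rot: [-1.571, 0.0, 0.672]
contact_force: [-0.1, -0.1, -0.1]
width: 0.088
```

servo_tool --moves "0 0 0 0 -0.18 0 -1; 0 0 0 0 -0.18 0 -1; 0 0 0 0 -0.18 0 -1; 0 0 0 0 -0.15 0 -1; 0 0 0 0 0 0 -1"

```text
clock: 3.9
eef_pos: [0.5021, 0.2025, 0.2525]
tool_rot: [-1.57, 0.0, 1.355]
contact_force: [0.8, -0.7, -0.0]
width: 0.0876
```

```bash
python3 -c "
from h import *
grab('wrist','w1.png')"
```

servo_tool --moves "0.03 0 -0.005 0 0 0 -1; 0.03 0 -0.005 0 0 0 -1; 0.013 0 -0.0016 0 0 0 -1; 0 0 0 0 0 0 -1; 0 0 0 0 0 0 -1"

```text
clock: 4.58
eef_pos: [0.5287, 0.2706, 0.2525]
tool_rot: [-1.57, 0.001, 1.355]
contact_force: [-0.2, 0.0, 0.9]
width: 0.0881
```

```bash
python3 -c "
from h import *
grab('wrist','w2.png')
a=cv2.imread('pics/w1.png');b=cv2.imread('pics/w2.png')
cv2.imwrite('pics/w12.png',cv2.resize(np.hstack([a,b]),(800,300),interpolation=cv2.INTER_AREA))"
```

```text
(no output)
```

View pics/w12.png

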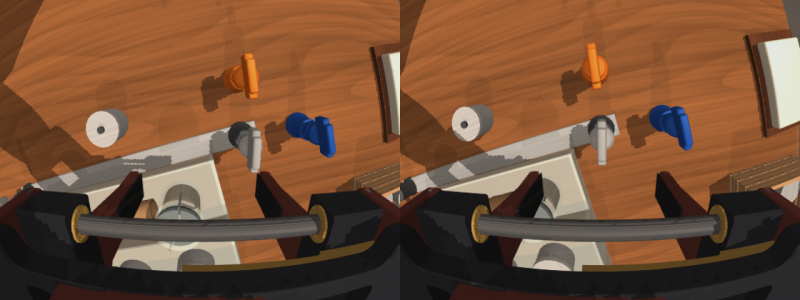

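The loose nut shows at about (354,203) in the first wrist picture and (281,196) in the second. The bar is roughly aligned with the approach. I'll zoom in.

```bash
python3 - <<'E'
import cv2,numpy as np
a=cv2.imread('pics/w1.png');b=cv2.imread('pics/w2.png')
f=lambda i,x,y:cv2.resize(i[y:y+100,x:x+66],(396,600),interpolation=cv2.INTER_CUBIC)
cv2.imwrite('pics/z2.png',np.hstack([f(a,320,155),f(b,248,150)]))
E
```

```text
(no output)
```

View pics/z2.png

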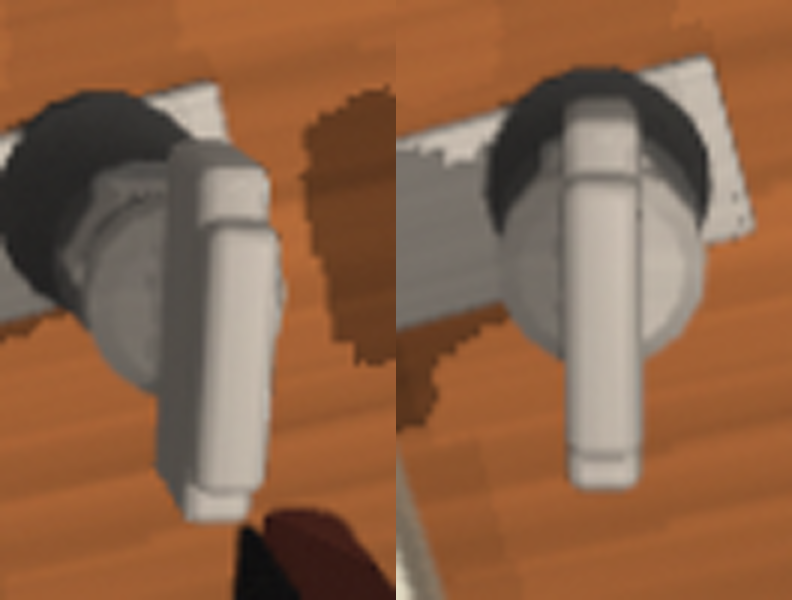

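```bash
python3 - <<'E'
from h import *
a=dict(np.load('pics/w1.png.npz'));b=dict(np.load('pics/w2.png.npz'))
A=lambda x,y:ray(a,320+x/6-.4,155+y/6-.4,True)
B=lambda x,y:ray(b,248+x/6-.4,150+y/6-.4,True)
e=[cross(A(244,230),B(208,180)),cross(A(230,490),B(207,457))]
print(e)
p,q=e[0][0],e[1][0];d=q-p;print((p+q)/2,np.linalg.norm(d),np.arctan2(d[1],d[0]))
yaw=np.arctan2(d[1],d[0])+np.pi/2
s=monitor.read_state();print(s['eef_pos'],s['tool_rot'],s['qpos']);D=(p+q)/2-s['eef_pos']
y=s['tool_rot'][2];print('want yaw',yaw,'tool dx',D[0]*np.cos(y)+D[1]*np.sin(y),'tool dz',-D[0]*np.sin(y)+D[1]*np.cos(y),'down to top',-D[2])
E
```

```text
[(array([0.50872877, 0.27851847, 0.12627829]), [np.float64(0.0002710192094758638), np.float64(0.0002710192094758765)]), (array([0.54997368, 0.26953449, 0.12845511]), [np.float64(0.00025353125074026263), np.float64(0.00025353125074039853)])]
[0.52935123 0.27402648 0.1273667 ] 0.042268108433014324 -0.2144702154458488
[0.528806   0.27053831 0.25258357] [-1.57039749e+00  5.35350290e-04  1.35510234e+00] [ 4.52941059e-01  3.45446682e-01  1.67363203e+00 -1.91715739e-04
  1.12315878e+00 -9.02078134e-01]
want yaw 1.3563261113490477 tool dx 0.0035240366662792214 tool dz 0.0002139610810140409 down to top 0.1252168673891878
```

Both wrist positions agree: the bar top's centre is at (0.5294, 0.2740, ~0.128), with residuals of 0.3 mm. The bar is 42 mm long against 44 nominal, and its yaw matches the tool's. I'll descend.

servo_tool --moves "0.0035 0.03 0.0002 0 0 0 -0.1; 0 0.04 0 0 0 0 -0.1; 0 0.02 0 0 0 0 -0.1; 0 0 0 0 0 0 -0.1; 0 0 0 0 0 0 -0.1" --grip_force 30

```text
clock: 5.25
eef_pos: [0.5303, 0.2747, 0.1637]
tool_rot: [-1.572, -0.001, 1.355]
contact_force: [0.4, -0.0, 0.4]
width: 0.0485
```

servo_tool --moves "0 0.02 0 0 0 0 -0.1; 0 0.02 0 0 0 0 -0.1; 0 0.012 0 0 0 0 -0.1; 0 0.008 0 0 0 0 -0.1; 0 0 0 0 0 0 -0.1"

```text
clock: 5.88
eef_pos: [0.5298, 0.2748, 0.1027]
tool_rot: [-1.571, 0.0, 1.356]
contact_force: [0.3, 0.4, -0.6]
width: 0.0485
```

servo_tool --moves "0 0 0 0 0 0 0.5; 0 0 0 0 0 0 1; 0 0 0 0 0 0 1; 0 0 0 0 0 0 1; 0 0 0 0 0 0 1" --grip_force 20

```text
clock: 6.5
eef_pos: [0.5295, 0.2738, 0.1027]
tool_rot: [-1.57, 0.002, 1.356]
contact_force: [-0.4, -4.6, 2.6]
width: 0.0119
```

The bar is gripped at 11.9 mm. Next I'll run it down, sinking 0.8 mm per 0.1 rad.

servo_tool --moves "-0.001 0.0004 0 0 0.05 0 1; 0 0.0008 0 0 0.1 0 1; 0 0.0008 0 0 0.1 0 1; 0 0.0008 0 0 0.1 0 1; 0 0.0004 0 0 0.05 0 1"

```text
clock: 7.12
eef_pos: [0.5295, 0.2736, 0.0996]
tool_rot: [-1.571, 0.001, 0.954]
contact_force: [-0.7, -0.8, 2.4]
width: 0.0118
```

servo_tool --moves "0 0.0004 0 0 0.05 0 1; 0 0.0008 0 0 0.1 0 1; 0 0.0008 0 0 0.1 0 1; 0 0.0004 0 0 0.05 0 1; 0 0 0 0 0 0 1"

```text
clock: 7.75
eef_pos: [0.5295, 0.2736, 0.0972]
tool_rot: [-1.571, 0.0, 0.656]
contact_force: [-1.9, -2.2, 2.4]
width: 0.012
```

```bash
python3 -c "
from h import *
s=monitor.read_state();print(s['contact_force'],s['wrist_torque'],s['qpos'])"
```

```text
[-1.90122468 -2.21502041  2.40998375] [-0.41620633  0.04406437 -0.10693309] [ 4.57073620e-01  5.47222544e-01  1.77097056e+00 -3.19663299e-04
  8.23820562e-01 -1.99122493e-01]
```

servo_tool --moves "0 0.0004 0 0 0.05 0 1; 0 0.0004 0 0 0.05 0 1; 0 0.0002 0 0 0.05 0 1; 0 0 0 0 0.03 0 1; 0 0 0 0 0 0 1"

```text
clock: 8.38
eef_pos: [0.5294, 0.2735, 0.0959]
tool_rot: [-1.571, 0.001, 0.477]
contact_force: [1.7, -2.5, -1.7]
width: 0.012
```

```bash
python3 -c "
from h import *
s=monitor.read_state();print(s['contact_force'],s['wrist_torque'],s['eef_pos'])"
```

```text
[ 1.71536426 -2.52502514 -1.65439776] [-0.56714972 -0.16889873 -0.01840255] [0.52937451 0.27354801 0.09586448]
```

servo_tool --moves "0 0.0004 0 0 0.05 0 1; 0 0.0002 0 0 0.05 0 1; 0 0 0 0 0.05 0 1; 0 0 0 0 0.05 0 1; 0 0 0 0 0 0 1"

```text
clock: 9.0
eef_pos: [0.5294, 0.2736, 0.0952]
tool_rot: [-1.571, 0.001, 0.277]
contact_force: [0.6, -3.4, -2.2]
width: 0.0116
```

```bash
python3 -c "
from h import *
s=monitor.read_state();print(s['contact_force'],s['wrist_torque'],s['eef_pos'])"
```

```text
[ 0.63339969 -3.37148417 -2.23215365] [-0.65596779 -0.27569817 -0.01656684] [0.52938619 0.27359306 0.095177  ]
```

servo_tool --moves "0 0 0 0 0.05 0 1; 0 0 0 0 0.05 0 1; 0 0 0 0 0.05 0 1; 0 0 0 0 0.03 0 1; 0 0 0 0 0 0 1"

```text
clock: 9.62
eef_pos: [0.5293, 0.2736, 0.0952]
tool_rot: [-1.571, 0.001, 0.098]
contact_force: [0.8, -3.6, -3.5]
width: 0.0119
```

```bash
python3 -c "
from h import *
s=monitor.read_state();print(s['contact_force'],s['wrist_torque'],s['eef_pos'],s['tool_rot'])"
```

```text
[ 0.80449106 -3.62380519 -3.48650381] [-0.80882807 -0.28204123  0.27411725] [0.52933607 0.27357896 0.09519408] [-1.57137497e+00  5.28916922e-04  9.75987005e-02]
```

The twist moment has jumped to 0.27 N m at 1.26 rad total, so the firm stop is near. I'll turn a little further to confirm.

servo_tool --moves "0 0 0 0 0.04 0 1; 0 0 0 0 0.04 0 1; 0 0 0 0 0.03 0 1; 0 0 0 0 0 0 1; 0 0 0 0 0 0 1"

```text
clock: 10.25
eef_pos: [0.5293, 0.274, 0.0953]
tool_rot: [-1.571, 0.0, -0.013]
contact_force: [-0.9, -0.8, -6.5]
width: 0.0133
```

```bash
python3 -c "
from h import *
s=monitor.read_state();print(s['contact_force'],s['wrist_torque'],s['eef_pos'],s['tool_rot'])
grab('wrist','w3.png')
a=cv2.imread('pics/w3.png');cv2.imwrite('pics/z3.png',cv2.resize(a[120:320,160:400],(720,600)))"
```

```text
[-0.94324865 -0.7999236  -6.46976302] [-0.1614926   0.00138028  0.60895546] [0.52926898 0.273959   0.09529872] [-1.57085158e+00  4.67506832e-04 -1.30241940e-02]
```

View pics/z3.png

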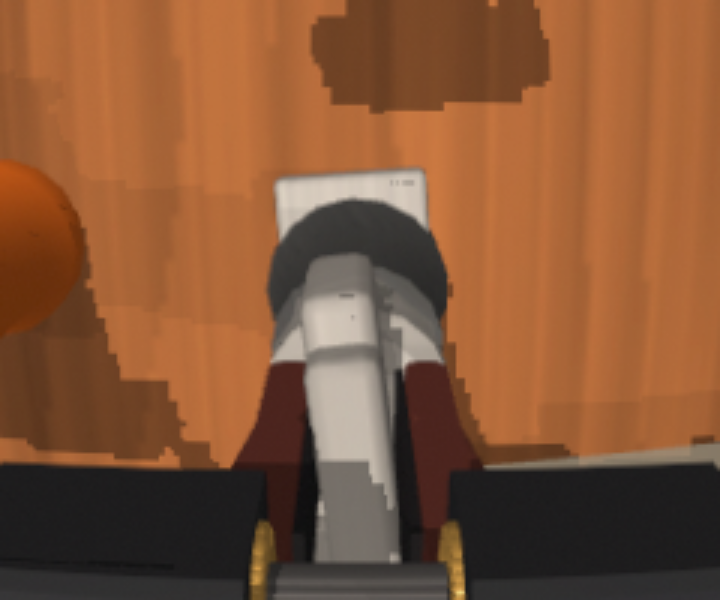

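The gripper stands 5° past the bar and the moment is 0.61 N m, so the nut is at its firm stop. I'll open the fingers and lift.

servo_tool --moves "0 0 0 0 0 0 0.4; 0 0 0 0 0 0 0; 0 0 0 0 0 0 0; 0 0 0 0 0 0 0; 0 0 0 0 0 0 0"

```text
clock: 10.92
eef_pos: [0.5296, 0.2739, 0.0956]
tool_rot: [-1.571, -0.0, -0.014]
contact_force: [-1.1, 0.4, 0.5]
width: 0.0435
```

servo_tool --moves "0 -0.01 0 0 0 0 0; 0 -0.02 0 0 0 0 0; 0 -0.04 0 0 0 0 0; 0 -0.05 0 0 0 0 0; 0 -0.03 0 0 0 0 0"

```text
clock: 11.55
eef_pos: [0.5303, 0.2743, 0.2489]
tool_rot: [-1.569, -0.003, -0.014]
contact_force: [0.7, -0.5, -0.1]
width: 0.0437
```

servo_tool --moves "0 0 -0.04 0 0 0 0; 0 0 -0.04 0 0 0 0; 0 0 0 0 0 0 0; 0 0 0 0 0 0 0; 0 0 0 0 0 0 0"

```text
clock: 12.18
eef_pos: [0.5286, 0.1947, 0.2456]
tool_rot: [-1.571, -0.0, -0.013]
contact_force: [0.8, 0.8, -0.0]
width: 0.0438
```

```bash
python3 -c "
from h import *
s=monitor.read_state();print(s['clock'],s['contact_force'],s['wrist_torque'],s['eef_pos'],s['tool_rot'])
s=grab('side','side1.png');w=grab('wrist','w4.png');t=grab('top','top1.png')
r=lambda c,x,y,a,b:cv2.resize(cv2.imread('pics/'+c)[y:y+b,x:x+a],(400,300),interpolation=cv2.INTER_CUBIC)
cv2.imwrite('pics/z4.png',np.vstack([np.hstack([r('side1.png',235,100,100,75),r('side1.png',310,300,100,75)]),np.hstack([r('w4.png',0,0,560,420),r('top1.png',365,165,100,75)])]))"
```

```text
12.175 [ 0.77424824  0.83506427 -0.04694666] [-0.0619128  -0.12050931  0.08752617] [0.52855265 0.19472976 0.24564117] [-1.57051068e+00 -2.87666330e-04 -1.31996751e-02]
```

View pics/z4.png

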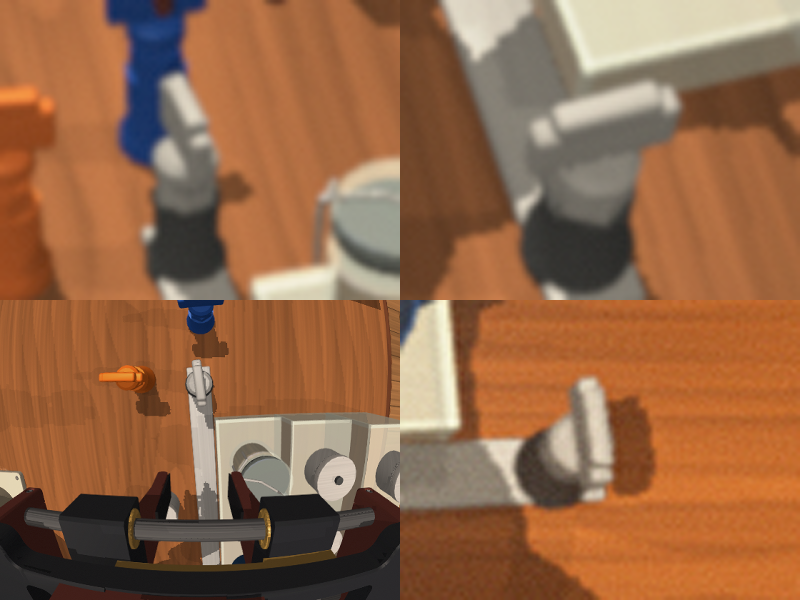

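The side view shows the far nut's hub sitting down on its hex nut with the gap closed. The other nut is unchanged, and the tool is clear with about zero force. I'll do one quick angle check and then hand in.

```bash
python3 -c "
from h import *
w=dict(np.load('pics/w4.png.npz'))
g=cv2.cvtColor(w['pixels'],cv2.COLOR_RGB2HSV)
m=((g[...,1]<40)&(g[...,2]>150)).astype(np.uint8);m[:82]=0;m[148:]=0;m[:,:262]=0;m[:,296:]=0
p,q=plane(w,273,86,.122,True),plane(w,284,145,.122,True);d=q-p
print('bar',(p+q)/2,np.linalg.norm(d),'turned',np.arctan2(d[1],d[0])+.2145)
print(monitor.read_state()['clock'],order.job_done())"
```

```text
bar [0.52951998 0.27380987 0.122     ] 0.052665700517073984 turned -1.1870085880909482
the job is handed in; nothing more can be done
12.325 None
```

I ran the loose wing nut down clockwise and tightened it to its firm stop, then handed the job in at 12.3 s. No verdict is reported.

**What I did:** The loose nut is the one at the far (+y) end of the rail, at (0.529, 0.274). Its bar top stood at about 0.128 m, against 0.120 m for the locked one. I pinched the bar from above with 20 N and turned the tool 1.37 rad clockwise, sinking about 7.5 mm with the nut.

**Last checks:**
- **Tight:** The moment rose from about 0 to 0.27 and then 0.61 N m, while the bar began to skew in the pads (opening 11.9 to 13.3 mm). Both show it reached the firm stop.
- **Angle:** A rough read from the last wrist picture gives the bar turned by about 1.19 rad. Anything from 1.0 to 1.25 rad was expected, depending on where it started. I picked those pixels by eye, so take it as good to about 0.1 rad.
- **Seated:** The side picture shows the hub down on the hex nut with the gap closed.
- **Other nut:** It looks the same as before, and nothing touched it.
- **Robot clear:** It is away from everything, with contact force around zero.

**Disagreement:** The first heights put the loose nut's bar top 4.4 to 6 mm above its seated height, against the 6 to 8 mm stated. That is within the camera calibration error, and the run itself showed roughly 7.5 mm of sink.

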